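# Bolt the lid of the cap steriliser

### The job

Lock the lid of the low cap steriliser on the bottling counter: press the spring catch bar beside the bolt down with one fingertip and, keeping it held down all the way, push the bolt's upright tab with the other finger until the bolt is fully home in its keeper, then take the hand away so that the catch springs back up and locks it. Push and press only: grasp and lift nothing, and leave the two bottles and the small tin where they stand.

Things in the scene. Friction and masses are not known exactly. Their poses are not given: they have to be found in the camera images.
- steriliser: Low box, 240 (its x) x 340 (its y) mm, fixed to the counter; origin at the centre of its underside, z up. Flat top 64 mm up. On it, parallel to its y axis, lie the catch bar (centred on x = -32 mm) and the bolt (x = +32 mm), which slides toward +y through two staples (y = -70 and +47 mm, tops 80 mm up) into a keeper block (y = 70 to 96 mm, top 84 mm up).
- bolt (a joint): Bolt travel in m along the box's +y: 0 fully back (starts at 0 to 0.004), 0.052 fully home at its stop. About 3 N moves it; it stays where left. Its lug is blocked by two teeth of the catch: with the catch up it moves only between 0 and 0.005 or, home, 0.047 and 0.052; if the catch is let go in between, it traps the bolt halfway.
- bolt_tab (a point): Centre of the top face of the bolt's upright steel tab, the part to push: 12 mm along the slide (box y), 22 mm across (box x), top 120 mm above the counter; it stands on the round bar (12 mm thick, top 78 mm up). A lug 8 mm wide runs from it toward the catch, top 88 mm up. Axes as the box's; moves with the bolt.
- catch (a joint): How far the catch bar is pressed down, in m: 0 up, 0.012 at its bottom stop. It springs up by itself; about 3 N starts it and 6 N holds it at the bottom. The bolt is free to pass when it is pressed beyond 0.008.
- catch_top (a point): Centre of the flat top of the catch bar, the face to press: 130 mm along the slide (box y, 65 mm each way), 24 mm wide (box x); 104 mm above the counter when up, 92 mm fully down. Moves straight down wherever it is pressed. Its centre line is 64 mm from the tab's; clear gap between their near sides 41 mm. Axes as the box's.
- bottle_a: Brown glass bottle with a white cap, 60 mm across, 190 mm tall, standing loose on the counter; origin at the centre of its underside. Leave alone.
- bottle_b: A second such bottle, the same size; origin at the centre of its underside. Leave alone.
- cap_tin: Small aluminium tin, 52 mm across, 42 mm tall, standing loose on the steriliser's lid; origin at the centre of its underside. Leave alone.

How it is judged (in metres and radians):
On the way, in this order (a step that is already met when the one before it is completed fails the run):
1. a finger presses the catch down while the bolt is still back (value of joint catch above 0.006 m and contact force between the fingers and catch above 0.3 N and value of joint bolt below 0.012 m), for 0.1 s.
2. with the catch still held down by one finger, the other pushes the bolt past the middle of its travel (value of joint catch above 0.006 m and contact force between the fingers and catch above 0.3 N and contact force between the fingers and bolt above 0.3 N and value of joint bolt above 0.022 m), for 0.05 s.
At the end, for the whole second after the job is handed in: The bolt is home (at least 46.5 of its 52 mm), the catch has sprung back up (within 2 mm of its top), and both bottles and the tin stand upright within 20 mm of where they were (value of joint bolt above 0.0465 m and value of joint catch below 0.002 m and distance of each of bottle_a, bottle_b, cap_tin from where it was at the start of the episode below 0.02 m and angle between each of bottle_a, bottle_b, cap_tin's own z axis and vertical below 0.1 rad); the robot touches nothing.
It fails at once if the catch comes up while the bolt is between its ends (value of joint bolt between 0.01 and 0.043 m and value of joint catch below 0.004 m).
It fails at once if a bottle or the tin is lifted, carried or knocked (more than 20 mm, or tilted over 0.3 rad) (distance of any of bottle_a, bottle_b, cap_tin from where it was at the start of the episode above 0.02 m or angle between any of bottle_a, bottle_b, cap_tin's own z axis and vertical above 0.3 rad).
It also fails if it takes over 35 s, if anything falls off the work surface, if the arm or the gripper's body presses on something with over 40 N, if the wrist force passes 120 N, or if a joint passes its speed limit or range.

### The arm

A 6-joint arm with a two-finger parallel gripper is mounted at the origin on the work surface. World frame = base frame: x ahead of the robot, y to its left, z up, the work surface at z = 0. Lengths are in mm, angles in rad, forces in N, time in s.
With the tool pointing down it reaches from about 275 to 825 mm from the base axis. Payload 4.9 kg.
Tool frame: the origin (TCP) lies at the very end of the fingers, on their centre line; the grasp point (between the pads) lies r.grasp_offset behind it (r.grasp_offset is the distance from the TCP to the grasp point, in mm); z points along the fingers, y is the direction in which the jaws open and shut (so a half turn about z gives the same grasp; the last joint's range is limited). The gripper opens to 85 mm and grips with 20 to 120 N. Pads are 22 mm wide; open, the fingers measure 114 mm over their backs; the gripper's body (76 mm by 85 mm) begins 54 mm behind the grasp point. The pads swing forward as they close: fully open they stand 13 mm farther back than shut.
Start: joints at [1.097, 0.326, -0.193, 1.052, 0, 1.437], TCP at [183.309, 518.571, 231.281] pointing down, gripper open.
Joint ranges: [-2.65, 2.65], [-0.97, 1.79], [-1.3, 1.35], [-1.93, 2.1], [-1.47, 1.37], [-3.14, 3.14]. Speed limits (rad/s): [2.57, 2.57, 3.14, 3.14, 3.14, 3.14].

### API

Orientations are given as a rotation vector (axis times angle).
In Python, from rig import r gives the robot as it stands. Calls block until the motion is done:
- r.move_to(position, orientation): joint-space move of the TCP to a pose.
- r.line_to(position, attitude=None, max_speed=150, until_force=None): straight line of the TCP; attitude=None keeps the orientation; max_speed is the mean speed in mm/s. With until_force (N) it stops when the force on the tool has changed by that much, and returns True; else False.
- r.movej(angles): joint-space move.
- r.set_gripper(opening, grasp_force=None): finger opening in mm; grasp_force is the grip in N (None keeps the last); returns when the fingers have stopped.
- r.sleep(seconds).
- r.solve_ik(position, orientation): joint angles nearest the present ones, or None.
- r.state(): the state.
- r.camera(name): name is "scene" or "top" or "wrist"; returns a dict with "image" (420x560x3 uint8, red, green, blue), "K" (3x3 intrinsics, pixels), "xyz" and "attitude" of the camera in the world; the wrist camera has in their place "mount" (4x4, takes a point from camera to tool coordinates, whose origin is the TCP and whose axes are the flange's). Camera axes: x right, y down, z forward; pixel columns grow to the right and rows downward; lengths in mm; the calibration is good to about 2 mm. A picture is of the moment at which its call begins: read the wrist's pose just before it. There is no depth.
A pose or a line that the arm cannot do raises r.IKError and nothing moves.
- r.hand_in(): hands the job in, once; it reports no verdict.
The state is a dict: "t": time; "joint_pos": joint angles; "joint_velocities": joint speeds; "tau": joint torques, N m; "ee_pos": TCP position; "tcp_rot": TCP orientation; "force": force on the tool from outside, world axes, zero at the start; "torque": the same for the moment, N m; "width": finger opening in mm.
Only numpy, scipy, OpenCV 4.12 (cv2) and the standard library are available. Lean on these libraries where they do the work, as an engineer would, in place of code of your own. Each camera call takes 0.05 s, during which the arm holds its last target.

## Working session

There is one attempt and no reset: what is moved stays moved. The work goes in short steps, each a Python script; the robot and the scene stay as the last script left them, time stands still between calls to the robot, and variables do not carry over. Pictures are saved under pics/ and viewed, and the job is handed in when it is done.

```bash
ls; mkdir -p pics; python3 - <<'E'
from rig import r
import cv2,numpy as np
np.set_printoptions(precision=3,suppress=True)
s=r.state();print(s,r.grasp_offset)
for n in["scene","top","wrist"]:
    c=r.camera(n);cv2.imwrite(f"pics/{n}0.png",c["image"][:,:,::-1])
    print(n,{k:v for k,v in c.items() if k!="image"})
E
```

```text
pics
{'t': 0.0, 'joint_pos': array([ 1.097,  0.327, -0.194,  1.052, -0.   ,  1.437]), 'joint_velocities': array([-0.   , -0.   ,  0.   ,  0.001, -0.001, -0.001]), 'tau': array([ -0.   , -44.34 ,  26.244,   0.015,  -0.   ,   0.   ]), 'ee_pos': array([183.041, 518.052, 230.514]), 'tcp_rot': array([-0.531, -3.096,  0.003]), 'force': array([-0.571, -0.255, -0.381]), 'torque': array([-0.016, -0.068, -0.06 ]), 'width': 85.20658200700224} 18.700000000000003
scene {'K': array([[379.106,   0.   , 278.228],
       [  0.   , 379.106, 208.698],
       [  0.   ,   0.   ,   1.   ]]), 'xyz': array([1293.699,  453.946,  606.471]), 'attitude': array([-1.247, -2.063,  1.105])}
top {'K': array([[426.967,   0.   , 282.712],
       [  0.   , 426.967, 208.823],
       [  0.   ,   0.   ,   1.   ]]), 'xyz': array([ 497.571,  105.655, 1038.619]), 'attitude': array([-2.176,  2.153, -0.18 ])}
wrist {'K': array([[315.108,   0.   , 285.59 ],
       [  0.   , 315.108, 211.473],
       [  0.   ,   0.   ,   1.   ]]), 'mount': array([[   0.001,   -0.955,   -0.297,   76.43 ],
       [   1.   ,    0.001,   -0.   ,   -1.183],
       [   0.   ,   -0.297,    0.955, -141.591],
       [   0.   ,    0.   ,    0.   ,    1.   ]])}
```

View pics/scene0.png

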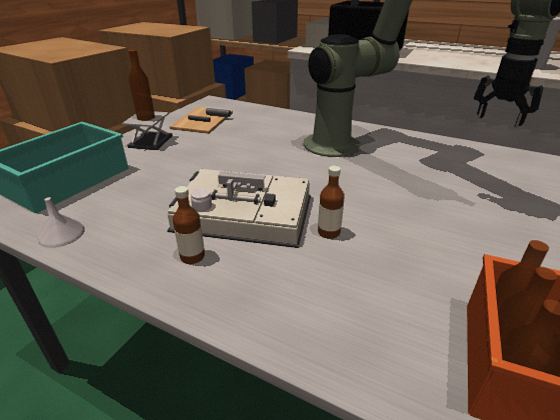

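View pics/top0.png

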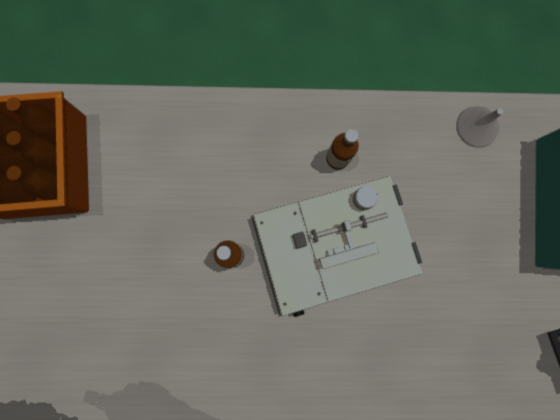

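View pics/wrist0.png

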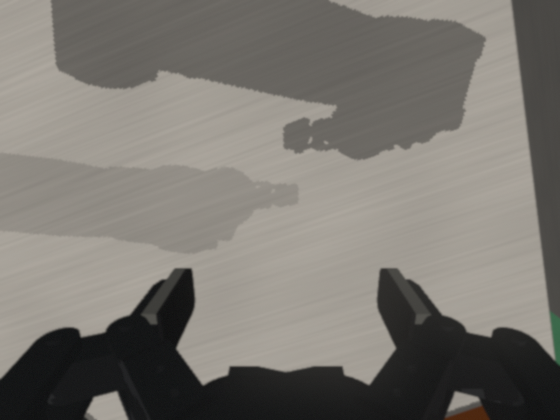

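The top view shows the steriliser at about (337,245): keeper (300,240), tab (347,227), catch bar (350,255), tin (366,197), and bottles near (228,253) and (345,148). I'll zoom in and mask.

```bash
cat > h.py <<'E'
import cv2,numpy as np
from scipy.spatial.transform import Rotation as R
np.set_printoptions(precision=2,suppress=True)
def ray(c,uv,pose=None):
    d=np.linalg.inv(c["K"])@np.array([uv[0],uv[1],1.])
    if "xyz" in c: return np.array(c["xyz"]),R.from_rotvec(c["attitude"]).as_matrix()@d
    p,rv=pose; M=c["mount"]; Rt=R.from_rotvec(rv).as_matrix()
    return Rt@M[:3,3]+p, Rt@(M[:3,:3]@d)
def plane(c,uv,z,pose=None):
    o,d=ray(c,uv,pose); return o+d*(z-o[2])/d[2]
def proj(c,P,pose=None):
    if "xyz" in c: q=R.from_rotvec(c["attitude"]).as_matrix().T@(np.array(P)-c["xyz"])
    else:
        p,rv=pose;M=c["mount"];t=R.from_rotvec(rv).as_matrix().T@(np.array(P)-p);q=M[:3,:3].T@(t-M[:3,3])
    q=c["K"]@q; return q[:2]/q[2]
E
python3 - <<'E'
from rig import r
from h import *
c=r.camera("top");im=c["image"][:,:,::-1].copy()
cv2.imwrite("pics/top_z.png",cv2.resize(im[170:325,240:430],None,fx=4,fy=4,interpolation=cv2.INTER_CUBIC)[:600])
hsv=cv2.cvtColor(im,cv2.COLOR_BGR2HSV)
for p in [(270,250),(330,280),(350,255),(347,227),(200,320)]:print(p,hsv[p[1],p[0]])
for n,p,z in[("tab",(347,227),120),("catch",(350,255),104),("keeper",(300,240),84),("tin",(366,197),106)]:print(n,plane(c,p,z))
c=r.camera("scene");im=c["image"][:,:,::-1]
cv2.imwrite("pics/scene_z.png",cv2.resize(im[155:275,160:350],None,fx=4,fy=4,interpolation=cv2.INTER_CUBIC))
E
```

```text
(270, 250) [ 50  16 148]
(330, 280) [ 60  10 147]
(350, 255) [ 80  10 147]
(347, 227) [ 72   9 143]
(200, 320) [ 20  18 125]
tab [585.72 -61.26 120.  ]
catch [525.82 -70.01 104.  ]
keeper [558.8   38.28  84.  ]
tin [ 654.61 -107.17  106.  ]
```

View pics/top_z.png

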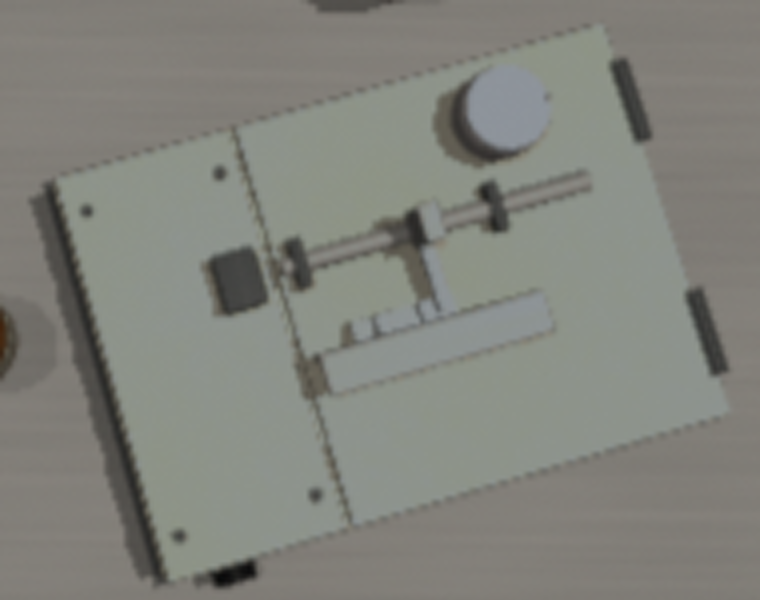

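View pics/scene_z.png

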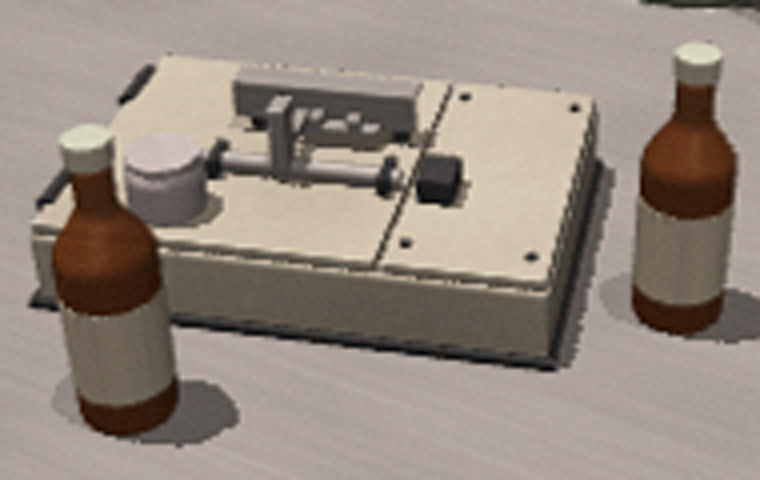

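```bash
python3 - <<'E'
from rig import r
from h import *
c=r.camera("top")
im=c["image"][:,:,::-1].copy()
z=lambda p:((p[0]+.5)/4-.5+240,(p[1]+.5)/4-.5+170)
cs=[(55,180),(600,25),(728,410),(165,580)]
W=[plane(c,z(p),64) for p in cs]
for w in W:print(w[:2])
print([np.linalg.norm(W[i]-W[(i+1)%4]) for i in range(4)])
o=np.mean(W,0)[:2]; y=(W[0]-W[1]+W[3]-W[2])[:2]
x=(W[0]-W[3]+W[1]-W[2])[:2]
print("o",o,"yaw y",np.degrees(np.arctan2(-y[0],y[1])),"x",np.degrees(np.arctan2(x[1],x[0])))
th=(np.arctan2(-y[0],y[1])+np.arctan2(x[1],x[0]))/2
B=lambda P:R.from_euler('z',-th).as_matrix()[:2,:2]@(P[:2]-o)
for n,p,h in[("tab",(430,216),120),("cA",(329,374),104),("cB",(548,307),104),("keeper",(238,280),84),("tin",(508,108),106)]:print(n,B(plane(c,z(p),h)),plane(c,z(p),h))
print("botcaps",[ (plane(c,q,190),B(plane(c,q,190))) for q in[(351,135),(224,253)]])
E
```

```text
[617.22 144.26]
[ 712.7  -173.52]
[ 489.65 -241.28]
[393.41  79.13]
[np.float64(331.80395891412877), np.float64(233.11204620885425), np.float64(334.5512156837691), np.float64(233.09205835746127)]
o [553.25 -47.85] yaw y 16.7209836425325 x 16.562897056360953
tab [ 34.23 -24.6 ] [593.08 -61.62 120.  ]
cA [-32.32  51.07] [507.65  -8.18 104.  ]
cB [-30.96 -75.55] [ 545.22 -129.11  104.  ]
keeper [31.34 82.59] [559.62  40.25  84.  ]
tin [ 80.56 -87.47] [ 655.48 -108.59  106.  ]
botcaps [(array([769.89, -59.2 , 190.  ]), array([204.32, -72.92])), (array([524.88, 195.72, 190.  ]), array([ 42.58, 241.5 ]))]
```

Lid edges measure 233x333 mm and every feature lands within 2–3 mm of the box's stated geometry (tab x 34, catch -32, keeper y 83). Next is a wrist view from above to refine this.

```bash
cat >> h.py <<'E'
o0=np.array([553.25,-47.85]);th=np.radians(16.64)
def W(x,y,z): 
    return np.array([*(o0+R.from_euler('z',th).as_matrix()[:2,:2]@[x,y]),z])
def Bx(P): return R.from_euler('z',-th).as_matrix()[:2,:2]@(np.array(P)[:2]-o0)
def ori(s):  # tool z down, tool x = s*box y
    bx=np.array([np.cos(th),np.sin(th),0]);by=np.array([-np.sin(th),np.cos(th),0])
    X=s*by;Z=np.array([0,0,-1.]);Y=np.cross(Z,X)
    return R.from_matrix(np.stack([X,Y,Z],1)).as_rotvec()
E
python3 - <<'E'
from rig import r
from h import *
for s in(1,-1):
    print(s,r.solve_ik(W(0,-50,260),ori(s)),r.solve_ik(W(0,-50,92),ori(s)),r.solve_ik(W(0,20,92),ori(s)))
E
```

```text
1 [-0.3   0.36 -0.07  1.14  0.    0.99] [-0.3   0.5  -0.31  0.76  0.    0.99] [-0.19  0.46 -0.39  0.73  0.    1.09]
-1 [-0.3   0.36 -0.07  1.14  0.   -2.16] [-0.3   0.5  -0.31  0.76  0.   -2.16] [-0.19  0.46 -0.39  0.73  0.   -2.05]
```

```bash
python3 - <<'E'
from rig import r
from h import *
import pickle
r.move_to(W(0,-45,270),ori(1))
r.set_gripper(50,20)
s=r.state();print(s["t"],s["ee_pos"],s["width"],s["force"])
c=r.camera("wrist");cv2.imwrite("pics/w1.png",c["image"][:,:,::-1])
pickle.dump((c,(s["ee_pos"],s["tcp_rot"])),open("w1.pkl","wb"))
E
```

```text
3.2917 [566.17 -90.82 270.  ] 49.90124430479431 [-0.08 -0.44  0.34]
```

View pics/w1.png

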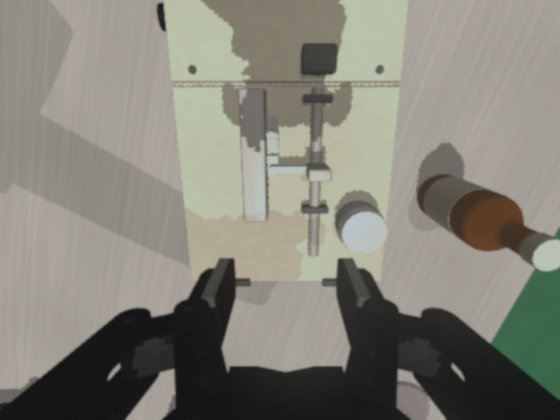

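The catch bar runs from (253,90) to (256,221), the tab top is at (319,172), the tin lid is at (363,231), and the fingertips are near (235,265) and (345,265). I'll enlarge the view and cast rays.

```bash
python3 - <<'E'
from h import *
import pickle
c,p=pickle.load(open("w1.pkl","rb"))
im=c["image"][:,:,::-1]
a=cv2.resize(im[75:305,200:400],None,fx=2.6,fy=2.6,interpolation=cv2.INTER_CUBIC)
a=cv2.resize(im[80:230,220:400],None,fx=4,fy=4,interpolation=cv2.INTER_CUBIC);cv2.imwrite("pics/w1z.png",a)
cv2.imwrite("pics/w1f.png",cv2.resize(im[240:390,180:380],None,fx=4,fy=4,interpolation=cv2.INTER_CUBIC))
E
```

```text
(no output)
```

View pics/w1z.png

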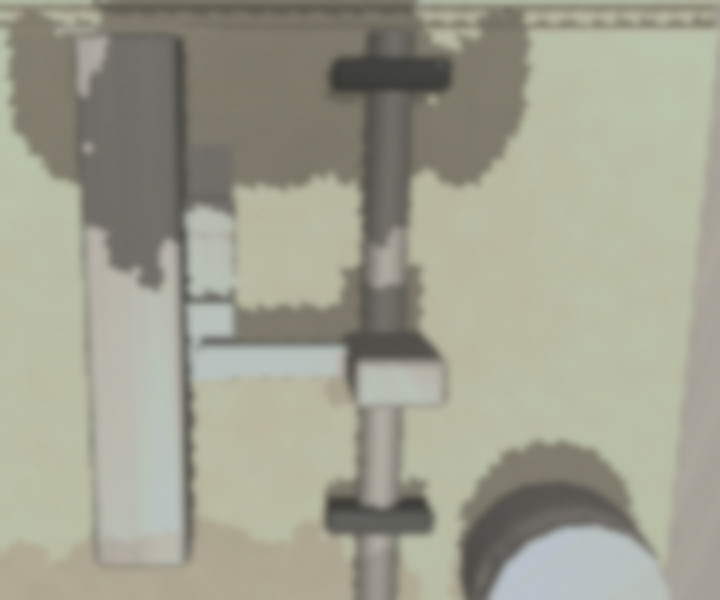

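View pics/w1f.png

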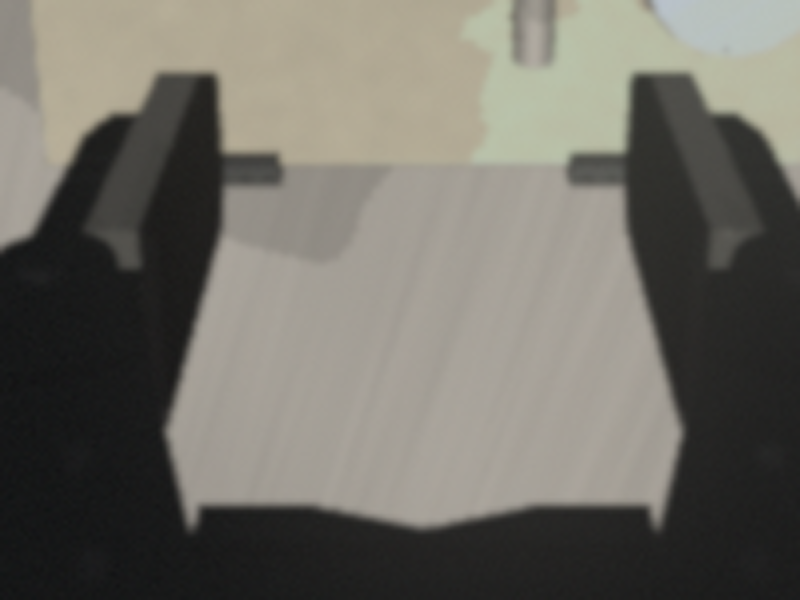

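```bash
python3 - <<'E'
from h import *
import pickle
c,p=pickle.load(open("w1.pkl","rb"))
z=lambda q:((q[0]+.5)/4-.5+220,(q[1]+.5)/4-.5+80)
pts=[("c1",(78,37),104),("c2",(180,37),104),("c3",(186,564),104),("c4",(98,564),104),("t1",(355,362),120),("t2",(446,362),120),("t3",(442,404),120),("t4",(357,404),120),
("lug1",(200,345),88),("lug2",(200,378),88),("stapleS",(378,500),80),("stapleN",(390,62),80),("bar",(378,590),78)]
D={n:plane(c,z(q),h,p) for n,q,h in pts}
for n in D: print(n,Bx(D[n]),D[n][:2])
t=np.mean([D[f"t{i}"] for i in(1,2,3,4)],0);k=np.mean([D[f"c{i}"] for i in(1,2,3,4)],0)
print("tab",Bx(t),"catch",Bx(k))
zf=lambda q:((q[0]+.5)/4-.5+180,(q[1]+.5)/4-.5+240)
for q in[(157,75),(218,75),(630,75),(695,75)]:
  w=plane(c,zf(q),275,p); print("tip",q,Bx(w)-Bx(p[0]))
d=D["c1"]-D["c4"];print("bar yaw",np.degrees(np.arctan2(-d[0],d[1])));d=D["c2"]-D["c3"];print(np.degrees(np.arctan2(-d[0],d[1])))
E
```

```text
c1 [-43.47  51.57] [496.83 -10.89]
c2 [-20.22  51.59] [519.11  -4.21]
c3 [-21.07 -75.42] [ 554.66 -126.15]
c4 [-43.77 -75.45] [ 532.91 -132.68]
t1 [ 20.2  -20.15] [578.37 -61.37]
t2 [ 41.38 -20.13] [598.66 -55.29]
t3 [ 40.88 -30.07] [601.02 -64.95]
t4 [ 20.89 -30.09] [581.88 -70.7 ]
lug1 [-17.48 -21.35] [542.62 -73.31]
lug2 [-17.6  -29.93] [544.96 -81.56]
stapleS [ 30.23 -65.1 ] [ 600.86 -101.57]
stapleN [30.05 47.51] [568.44   6.28]
bar [ 31.16 -92.05] [ 609.46 -127.12]
tab [ 30.84 -25.11] catch [-32.13 -11.93]
tip (157, 75) [-32.74   9.3 ]
tip (218, 75) [-25.47   9.31]
tip (630, 75) [23.58  9.37]
tip (695, 75) [31.31  9.38]
bar yaw 16.504556664006525
16.256622626644457
```

Both views agree within about 3 mm: tab (31,-25), catch centre (-32,-12) in the box frame. The wrist view also shows the fingers are 7 mm thick, so opening to 57 puts their centres 64 mm apart. I'll descend behind the tab and press.

```bash
python3 - <<'E'
from rig import r
from h import *
import pickle
r.set_gripper(57,20)
r.line_to(W(0,-48,125),max_speed=120)
r.sleep(.2)
s=r.state();print(s["t"],Bx(s["ee_pos"]),s["ee_pos"],s["width"],s["force"])
c=r.camera("wrist");cv2.imwrite("pics/w2.png",c["image"][:,:,::-1])
c=r.camera("scene");cv2.imwrite("pics/s2.png",cv2.resize(c["image"][130:275,160:350,::-1],None,fx=4,fy=4,interpolation=cv2.INTER_CUBIC))
E
```

```text
5.1417 [  0.35 -48.21] [567.39 -93.94 125.63] 57.33928698564682 [-0.16  1.12  0.32]
```

View pics/w2.png

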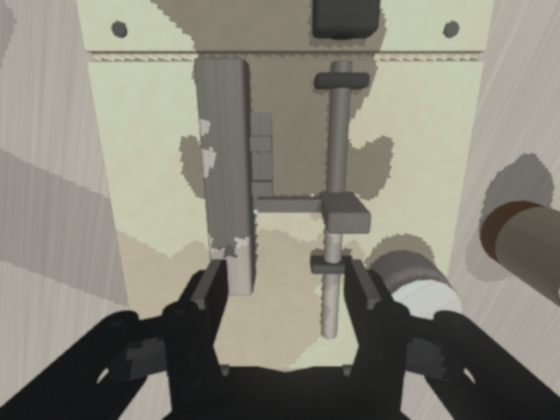

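View pics/s2.png

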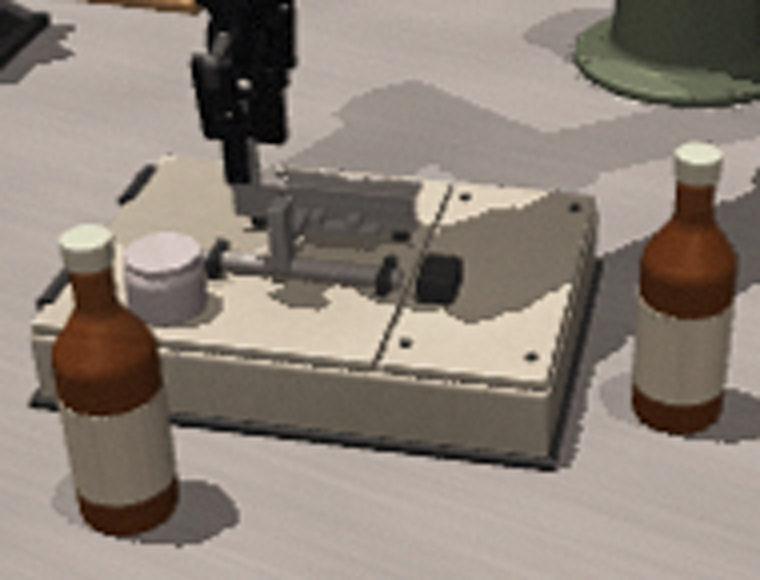

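The left finger is lined up over the catch bar. The right one is behind the tab and clear of the tin, whose rim ends at box y -61. Pressing now.

```bash
python3 - <<'E'
from rig import r
from h import *
f0=r.state()["force"]
for z,F in[(104,None),(78,10)]:
    hit=r.line_to(W(-0.3,-48,z),max_speed=25,until_force=F or 6)
    s=r.state();print(s["t"],hit,Bx(s["ee_pos"]),s["ee_pos"],s["force"]-f0)
r.sleep(.2);s=r.state();print(s["t"],s["ee_pos"],s["force"]-f0)
c=r.camera("scene");cv2.imwrite("pics/s3.png",cv2.resize(c["image"][130:275,160:350,::-1],None,fx=4,fy=4,interpolation=cv2.INTER_CUBIC))
E
```

```text
6.2333 False [ -0.17 -48.1 ] [566.86 -93.98 104.14] [ 0.15 -0.21 -0.46]
6.9417 True [ -0.08 -48.21] [566.98 -94.06  87.55] [-0.43 -1.42  5.56]
7.1417 [567.02 -94.09  87.57] [-0.02  0.1   7.39]
```

View pics/s3.png

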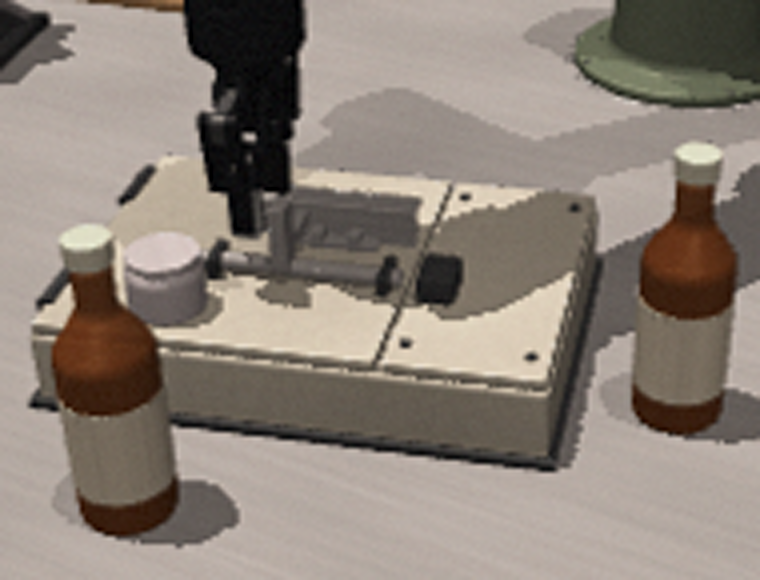

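```bash
python3 - <<'E'
from rig import r
from h import *
for z in(86.8,86,85.2):
    r.line_to(W(-0.3,-48,z),max_speed=10,until_force=8);r.sleep(.1)
    s=r.state();print(z,s["t"],s["ee_pos"],s["force"])
    if s["force"][2]>13:break
E
```

```text
86.8 7.5417 [567.03 -94.1   87.5 ] [-1.7  -0.22  8.1 ]
86 7.8917 [567.1  -94.17  87.43] [-3.94  0.96 14.73]
```

The catch is at its bottom stop (87.5 mm measured, 14.7 N). Next is the slide along box +y, keeping the press on.

```bash
python3 - <<'E'
from rig import r
from h import *
by=np.array([-np.sin(th),np.cos(th)])
for y in(-42,-30,-18,-6,4):
    hit=r.line_to(W(-0.3,y,86),max_speed=40,until_force=20)
    s=r.state();print(y,hit,s["t"],Bx(s["ee_pos"]),s["ee_pos"][2],"Fy",s["force"][:2]@by,"F",s["force"])
    if hit or s["force"][2]<7:break
c=r.camera("scene");cv2.imwrite("pics/s4.png",cv2.resize(c["image"][130:275,160:350,::-1],None,fx=4,fy=4,interpolation=cv2.INTER_CUBIC))
E
```

```text
-42 False 8.1917 [  0.67 -44.33] 87.53148783683909 Fy -3.5310372138237325 F [-0.88 -3.95 10.18]
-30 False 8.6417 [  1.03 -33.19] 87.61935622222414 Fy -6.258278085220591 F [ 0.33 -6.43  9.56]
-18 False 9.0917 [  1.04 -21.23] 87.60405298705952 Fy -6.65446105318502 F [ 1.22 -6.58  8.55]
-6 False 9.5417 [ 1.01 -9.22] 87.58860096338474 Fy -6.632260709397605 F [ 1.03 -6.62  9.42]
4 False 9.9417 [1.06 0.8 ] 87.57759028036445 Fy -6.068279080050482 F [-0.18 -6.39  9.92]
```

View pics/s4.png

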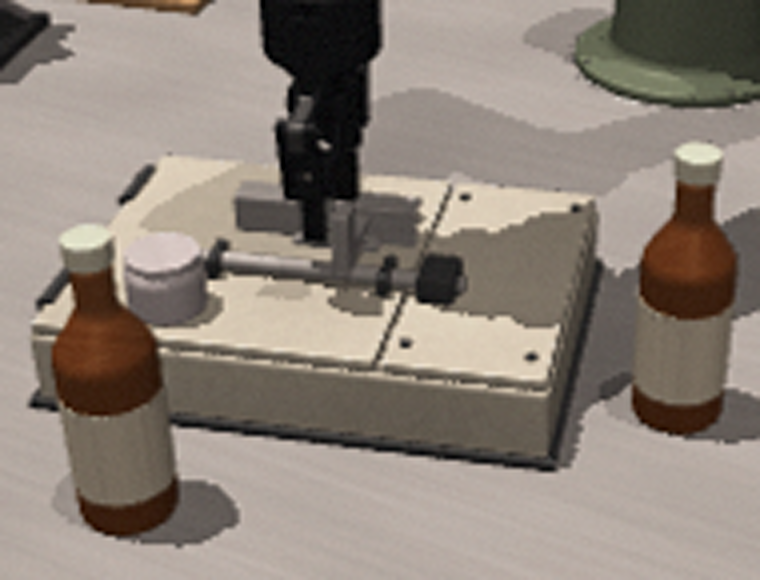

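The bolt is moving with the finger, and its bar now enters the keeper. I'll keep going until the stop pushes back.

```bash
python3 - <<'E'
from rig import r
from h import *
by=np.array([-np.sin(th),np.cos(th)])
for y in range(7,28,2):
    hit=r.line_to(W(-0.3,y,86),max_speed=25,until_force=14)
    s=r.state();Fy=s["force"][:2]@by;print(y,hit,s["t"],Bx(s["ee_pos"]),s["ee_pos"][2],"Fy",Fy,"F",s["force"])
    if hit or Fy<-20 or s["force"][2]<6.5:break
E
```

```text
7 False 10.2583 [1.06 3.46] 87.58386938604202 Fy -6.639714944358444 F [ 0.91 -6.66 10.64]
9 False 10.5083 [1.07 5.31] 87.60782680756112 Fy -7.16451671561578 F [ 0.57 -7.31  9.59]
11 False 10.7583 [1.09 7.27] 87.57201501736864 Fy -7.430681777311458 F [ 1.18 -7.4   9.61]
13 False 11.0083 [1.08 7.84] 87.62130058223066 Fy -11.141396785316804 F [  2.06 -11.01   9.12]
15 False 11.2583 [1.09 7.93] 87.70724439300271 Fy -17.385622072747065 F [  3.58 -17.08   5.38]
```

Hard stop at TCP y 7.9 (expected 6–10). I'll check the bolt position from above before releasing.

```bash
python3 - <<'E'
from rig import r
from h import *
s=r.state();p=(s["ee_pos"],s["tcp_rot"])
c=r.camera("wrist");im=c["image"][:,:,::-1];cv2.imwrite("pics/w5.png",im)
for n,y in(("home",27),("-6mm",21)):print(n,[proj(c,W(x,y+d,120),p) for x,d in((20,6),(42,6),(42,-6),(20,-6))])
E
```

```text
home [array([337.94, 253.73]), array([396.15, 253.5 ]), array([392.9 , 281.46]), array([336.46, 281.68])]
-6mm [array([337.19, 267.92]), array([394.5, 267.7]), array([391.35, 294.81]), array([335.76, 295.02])]
```

View pics/w5.png

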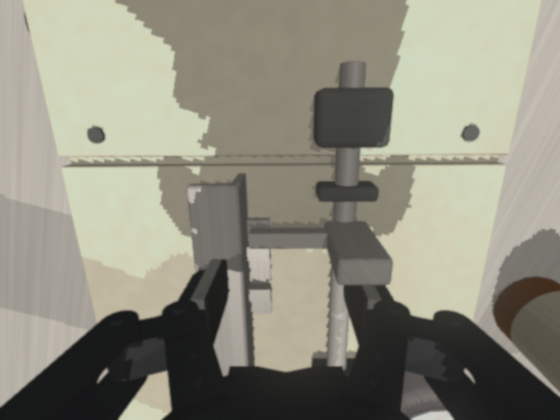

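The tab top lies at rows ~255–283, matching the predicted home position (254–281), and the lug is past the second tooth. Releasing straight up, then retreating.

```bash
python3 - <<'E'
from rig import r
from h import *
r.line_to(W(-0.3,10.5,86),max_speed=20)
r.line_to(W(-0.3,9,150),max_speed=60)
r.line_to(W(-0.3,-40,280),max_speed=120)
r.sleep(.3)
s=r.state();print(s["t"],s["ee_pos"],s["force"]);p=(s["ee_pos"],s["tcp_rot"])
c=r.camera("wrist");im=c["image"][:,:,::-1];cv2.imwrite("pics/w6.png",cv2.resize(im[60:230,210:400],None,fx=3.5,fy=3.5,interpolation=cv2.INTER_CUBIC))
f=lambda q:tuple((q-[210,60]+.5)*3.5-.5)
print("tab home pred",[f(proj(c,W(x,27+d,120),p)) for x,d in((20,6),(42,-6))])
for z in(104,92):print("catch",z,[f(proj(c,W(x,y,z),p)) for x,y in((-44,53),(-20,53),(-20,-77),(-44,-77))])
c=r.camera("scene");cv2.imwrite("pics/s6.png",cv2.resize(c["image"][130:275,160:350,::-1],None,fx=4,fy=4,interpolation=cv2.INTER_CUBIC))
E
```

```text
14.5083 [564.27 -86.1  279.68] [-0.19 -0.67  0.36]
tab home pred [(np.float64(348.6560163382045), np.float64(197.34460848590163)), (np.float64(430.7445559732564), np.float64(244.8009611077157))]
catch 104 [(np.float64(109.08811162395892), np.float64(119.16610537961384)), (np.float64(197.9984933286949), np.float64(119.24030897989121)), (np.float64(205.4445236828422), np.float64(573.5153526411374)), (np.float64(126.77914906961286), np.float64(573.4103707761246))]
catch 92 [(np.float64(114.9611371559989), np.float64(121.67196421112462)), (np.float64(200.5775211101796), np.float64(121.74365435589468)), (np.float64(207.49095548877622), np.float64(560.7827164613379)), (np.float64(131.41524577957534), np.float64(560.6822568742868))]
```

View pics/w6.png

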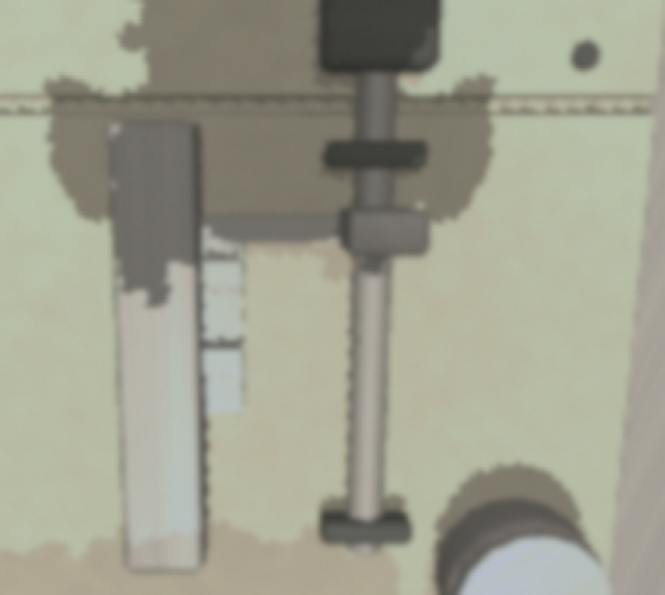

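View pics/s6.png

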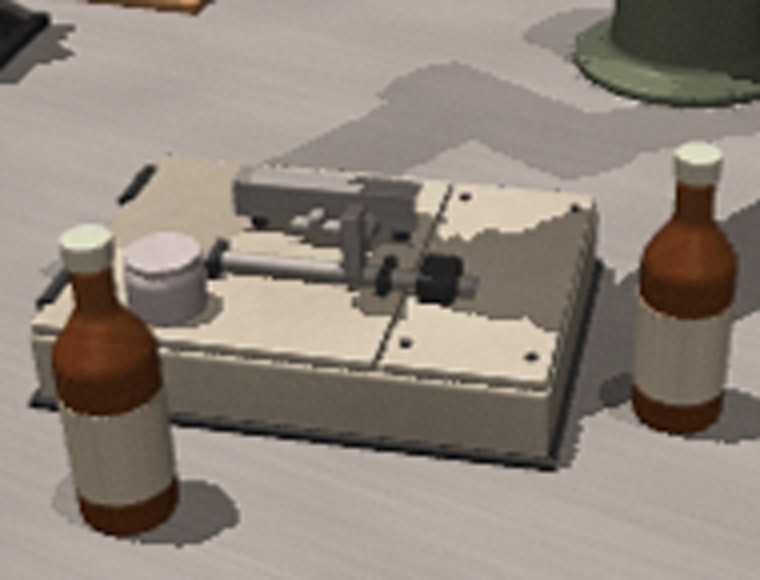

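The bar's near edge is at row 570 (573 predicted when up, 561 when down), so the catch is up. The tab has travelled about 49.6 mm plus its start offset, and the bottles and tin haven't moved. Handing in.

```bash
python3 - <<'E'
from rig import r
r.hand_in();print(r.state()["t"])
E
```

```text
the job is handed in; nothing more can be done
the job is handed in; nothing more can be done
```

The steriliser lid looks locked, and I handed the job in at about 14.6 s of the 35 s allowed; the hand-in gave no verdict.

**What I did:** I opened the gripper to 57 mm so one finger sat over the catch bar and the other just behind the tab. I pressed the catch to its bottom stop (about 15 N) and slid along the box's +y until the bolt hit its stop. Then I eased off, lifted straight up and moved clear.

**Last checks:**
- **Bolt:** the tab moved about 49.6 mm from where I first measured it, plus its unknown 0–4 mm start offset; 46.5 mm is needed. The view from above showed the lug past the second tooth.
- **Catch:** in the last wrist picture its near edge was at row 570. I predicted 573 for up and 561 for down, so it has sprung back.
- **Bottles and tin:** in the last scene picture they stand where they did, by eye only; I did not re-measure their positions.
- **Contact:** the hand was clear at 280 mm up with about zero force.

**Disagreements:**
- The final tab position was about 2.5 mm short of my rough prediction for home. That is within the camera error and the start offset.
- The press force dropped to 5.4 N as the bolt met its stop, just under the 6 N needed to hold the catch at the bottom. The finger height had barely changed (87.7 mm against 87.5 mm).

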